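# Open the lemon wedger's counterweighted arm and load the lemon

## Task

Slowly raise the counterweighted arm of the lemon wedger past its balance point and ease it on over, never letting it swing or slam, until you feel it touch its hidden soft rubber stop, pressing on it no more than lightly, and it stays open by itself when you let go. Then set the lemon gently in the wedger's cup and let go of it, leaving the arm open and the salt shaker, honey jar and garlic undisturbed.

Things in the scene. Friction and masses are not known exactly. Their poses are not given: they have to be found in the camera images.
- wedger: lever lemon wedger, fixed: white base plate 270x130x12 mm, white tower 125 mm high round the hinge, steel cup, fork arm with two steel counterweight discs behind. Origin on the worktop right under the hinge axis; its x axis points from the hinge away from the shut arm and the cup (they lie on its -x side), its y axis runs along the hinge axis, z is up.
- wedger_hinge (a point): midpoint of the arm's hinge axis, 100 mm above the worktop.
- wedger_angle (a joint): arm angle, rad: 0 = shut and level, grows as the arm is raised; at angle q the grip lies 235 mm x (-cos q along wedger x, sin q up) from the hinge. 1.3 to 2.5 N at the grip lifts it; balance point between 0.9 and 1.25, beyond it the arm falls open, almost without friction; over 1.1 rad/s is too fast. Somewhere between 1.55 and 2.13 (differs each time) it meets a rubber stop hidden in the tower.
- wedger_handle (a point): centre of the arm's grip: black round sleeve 22 mm thick, 92 mm long along wedger y, free to turn on its rod, between the fork bars of the arm (12 mm thick, 122 mm apart there). Between the bars the next thing is the white pusher disc, its edge 82 mm from the sleeve's axis. Shut, the sleeve's axis is 100 mm above the worktop with 88 mm free below it.
- wedger_cup (a point): centre of the inner floor of the steel cup, 29 mm above the worktop and 125 mm from the hinge axis on the wedger's -x side. Flat floor about 60 mm across, walls sloping out to a rim 104 mm across and 13 mm above the floor. With the arm open the cup is free from above.
- lemon_centre (a point): centre of the loose lemon, 83 mm long (its x axis), 58 mm wide and high, 0.13 kg, lying on its side on the black glass hob (5 mm above the worktop) with the centre 29 mm above what it lies on. Any heading in the cup will do.
- lemon: the same lemon; origin at its underside, 29 mm below the centre.
- salt_shaker: loose bystander, grey salt shaker 44x44x90 mm, origin at its underside.
- honey_jar: loose bystander, honey jar with green lid 64x68x84 mm, origin at its underside.
- garlic: loose bystander, garlic bulb 55x56x55 mm, origin at its underside.
- wedger_arm: the fork arm itself, about 1.2 kg with its counterweights; origin at the hinge point; shut, its axes are those of the wedger. A heel on it, 45 mm from the hinge, out of reach inside the tower, meets the rubber stop, which gives: about 2 mm at the grip for each newton pressed there. The force on the stop is 5 times that at the grip; the arm's own weight rests on it with 5 to 10 N, and over 40 N (about 6 N pushed at the grip) harms it.
Mind the look-alikes: they are no part of the job. What is shaped like the lemon but blue is not meant.

How it is judged:
By the outcome, as a careful person would: the job done as asked, in the order asked, and still so for the second after the job is handed in, with the robot touching nothing.
It also fails if it takes over 72 s, if anything falls off the work surface, if the arm or the gripper's body presses on something with over 40 N, if the wrist force passes 120 N, or if a joint passes its speed limit or range.

## Robot

A 6-joint arm with a two-finger parallel gripper is mounted at the origin on a cart in front of the work surface, level with it; the furniture and walls round the work are solid. World frame = base frame: x ahead of the robot, y to its left, z up, the work surface at z = 0. Lengths are in mm, angles in rad, forces in N, time in s.
With the tool pointing down it reaches from about 275 to 750 mm from the base axis. Payload 10.2 kg.
Tool frame: the origin (TCP) lies at the very end of the fingers, on their centre line; the grasp point (between the pads) lies 19 mm behind it (ctrl.grip_depth is the distance from the TCP to the grasp point, in mm); z points along the fingers, x is the direction in which the jaws open and shut, and the axes are right-handed (so a half turn about z gives the same grasp; the last joint's range is limited). The gripper opens to 85 mm and grips with 20 to 120 N. Pads are 22 mm wide; open, the fingers measure 114 mm over their backs; the gripper's body (76 mm by 85 mm) begins 54 mm behind the grasp point. The pads swing forward as they close: fully open they stand 13 mm farther back than shut.
Start: joints at [-1.358, 0.313, 1.498, -0, 1.331, -0.223], TCP at [221.61, -475.941, 201.494] pointing down, gripper open.
Joint ranges: [-2.94, 2.94], [-0.97, 2.17], [0.19, 2.56], [-1.23, 4.37], [0.02, 3.11], [-2.88, 2.88]. Speed limits (rad/s): [2.39, 2.39, 3.01, 3.14, 3.14, 3.14].

## Interface

Orientations are given as a unit quaternion [w, x, y, z].
In Python, from rig import ctrl gives the robot as it stands.
- The arm moves only by the tool play_rows, never from a script. Its argument "motion" is a list of rows, each a list of 2 entries, a list of its own where there are three numbers: the shift along the tool's x, y, z in mm, then the turn, a rotation vector about the tool's x, y, z in degrees. A call has 1 to 20 rows; each row shifts and turns the commanded pose from where the row before left it, along the tool's axes as they then stand; what a row does not reach is not made up. A row lasts 1/12 s, in which the tool goes at most 41.7 mm and 7.16 degrees, less where a joint would pass 70% of its speed; a pose out of reach is approached as far as the arm can. A call with a gripper value outside its range is refused whole. "fingers" is the finger opening in mm, from 0 to 85.4, set as the call begins (left out, the last holds). The fingers move at their own pace and stop on an object; "squeeze" is the grip in N (left out, the last holds). Time passes only in rows, so rows that do not move let the fingers close. It gives the time, the measured TCP pose, the force and the opening at its end, in the units of the state.
- ctrl.sense(): the state, without advancing time (a new reading comes with each control period).
- ctrl.capture(name): name is "scene" or "top" or "wrist"; returns the picture (400x640x3 uint8, red, green, blue); there is no depth.
- ctrl.get_calibration(name): a dict with "K" (3x3 intrinsics, pixels), "R" (3x3) and "t" (3): a world point X has camera coordinates R X + t; the wrist camera has in their place "tool_from_camera" (4x4, takes a point from camera to tool coordinates, whose origin is the TCP and whose axes are the tool frame's). Camera axes: x right, y down, z forward; pixel columns grow to the right and rows downward; lengths in mm; the calibration is good to about 2 mm. The wrist camera is an equidistant fisheye: a pixel r from the principal point sees the ray r / f radians off the axis. A picture is of the moment at which its call begins: read the wrist's pose just before it. get_calibration takes no time and is no camera call.
- ctrl.finish_job(): hands the job in, once; it reports no verdict.
Trained networks look in the newest picture that a camera, given by its name, has taken for a name from the list of things; names that differ only in an ending like _2 or _b are one class to them, and where a whole thing is asked for, a point or a joint stands for the part that bears it (a point fixed in the world has none). Each returns a list of dicts, best first, with "p" (0 to 1); they miss things now and then, are a little off and sometimes report something else, mostly with a low value. They report only what shows in the picture. A call takes as long as a camera call. They do not tell look-alikes from the thing itself.
- ctrl.spot_in(camera, name): "position" ([column, row] as shares, 0 to 1, of the picture: columns of its width, rows of its height, amid what is visible of it).
The state is a dict: "time_s": time; "joints": joint angles; "dq": joint speeds; "tau": joint torques, N m; "eef_pos": TCP position; "ee_rot": TCP orientation; "force": force on the tool from outside, world axes, zero at the start; "wrist_torque": the same for the moment, N m; "grip_width": opening from 0.0 (shut) to 1.0 (fully open).
Only numpy, scipy, OpenCV 4.12 (cv2) and the standard library are available. Lean on these libraries where they do the work, as an engineer would, in place of code of your own. Each camera call takes 0.05 s, during which the arm holds its last target. There are 200 camera calls.

## Working session

There is one attempt and no reset: what is moved stays moved. The work goes in short steps, Python scripts to look and compute and a tool call to move; the robot and the scene stay as the last step left them, time stands still between calls to the robot, and variables do not carry over. Pictures are saved under pics/ and viewed, about 8 in all and at most 12, crops included, and the job is handed in when it is done.

Besides the shell and the picture viewer there is one more tool, called after "Emit:" as a command line: name --argument value ..., lists and objects as JSON in quotes. play_rows: Moves the arm, as the interface text tells. Its arguments: {"type":"object","properties":{"motion":{"type":"array"},"fingers":{"type":"number"},"squeeze":{"type":"number"}},"required":["motion"]}

```bash
ls; mkdir -p pics; cat > h.py <<'E'
import numpy as np, cv2
from rig import ctrl
np.set_printoptions(precision=3,suppress=True)
def ray(cam,uv):
    c=ctrl.get_calibration(cam);K=np.array(c["K"]);R=np.array(c["R"]);t=np.array(c["t"]).ravel()
    d=R.T@np.linalg.inv(K)@[uv[0],uv[1],1.];return -R.T@t,d
def onz(cam,uv,z):
    o,d=ray(cam,uv);return o+d*(z-o[2])/d[2]
def proj(cam,X):
    c=ctrl.get_calibration(cam);p=np.array(c["K"])@(np.array(c["R"])@np.array(X)+np.array(c["t"]).ravel());return p[:2]/p[2]
def tri(u1,u2):
    (a,d),(b,e)=ray("scene",u1),ray("top",u2)
    d/=np.linalg.norm(d);e/=np.linalg.norm(e)
    s=np.linalg.lstsq(np.c_[d,-e],b-a,rcond=None)[0];p,q=a+s[0]*d,b+s[1]*e
    return (p+q)/2,np.linalg.norm(p-q)
E
python3 - <<'E'
from h import *
s=ctrl.sense();print(s)
for c in ("scene","top"):
    im=ctrl.capture(c);cv2.imwrite(f"pics/{c}1.png",im[:,:,::-1])
    o,_=ray(c,(0,0));print(c,o)
    for n in ["wedger","wedger_handle","wedger_cup","wedger_hinge","lemon_centre","lemon","salt_shaker","honey_jar","garlic","wedger_arm"]:
        print(n,[(np.round(np.array(d["position"])*[640,400],1).tolist(),round(d["p"],2)) for d in ctrl.spot_in(c,n)[:4]])
E
```

```text
pics
{'time_s': 0.0, 'joints': array([-1.358,  0.313,  1.498, -0.   ,  1.331, -0.223]), 'dq': array([ 0.003, -0.001,  0.002, -0.002,  0.   , -0.001]), 'tau': array([  0.002, -41.226, -25.974,  -0.   ,   0.004,  -0.   ]), 'eef_pos': array([ 221.509, -475.638,  200.932]), 'ee_rot': array([-0.   ,  0.843, -0.538, -0.   ]), 'force': array([-0.796,  0.628, -0.648]), 'wrist_torque': array([-0.009,  0.021,  0.017]), 'grip_width': 0.9940696182040027}
scene [-300.016  750.892  776.688]
wedger []
wedger_handle [([285.3, 226.4], 0.77)]
wedger_cup [([303.6, 239.3], 0.78)]
wedger_hinge [([302.5, 231.1], 0.83)]
lemon_centre []
lemon []
salt_shaker [([324.1, 185.3], 0.51)]
honey_jar [([219.9, 231.8], 0.69), ([304.1, 238.4], 0.59)]
garlic []
wedger_arm [([288.5, 223.0], 0.74)]
top [ 463.299 -104.947 1327.177]
wedger [([268.4, 225.3], 0.9), ([246.9, 222.7], 0.5)]
wedger_handle [([247.8, 223.9], 0.62)]
wedger_cup [([266.3, 222.5], 0.65), ([413.3, 213.7], 0.34), ([246.5, 220.6], 0.31)]
wedger_hinge [([263.3, 223.3], 0.69)]
lemon_centre [([411.3, 211.9], 0.72), ([361.5, 204.4], 0.65)]
lemon [([413.8, 212.2], 0.57)]
salt_shaker [([361.5, 165.3], 0.55)]
honey_jar [([215.1, 159.4], 0.67)]
garlic [([367.1, 243.6], 0.69)]
wedger_arm [([246.1, 223.7], 0.9)]
```

```bash
python3 -c "
import cv2
a=cv2.imread('pics/scene1.png');b=cv2.imread('pics/top1.png')
cv2.imwrite('pics/both.png',cv2.resize(cv2.vconcat([a,b]),(480,600))) "
```

```text
(no output)
```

View pics/scene1.png

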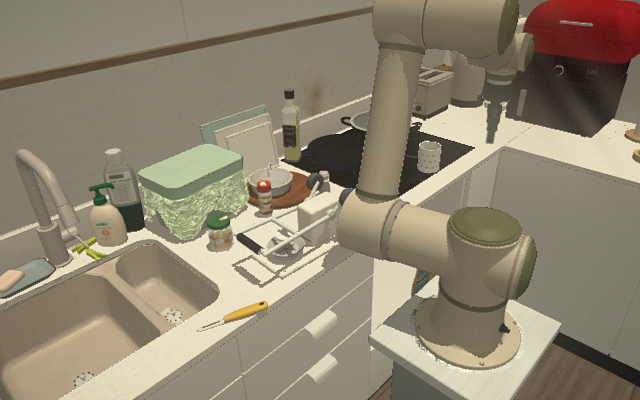

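View pics/top1.png

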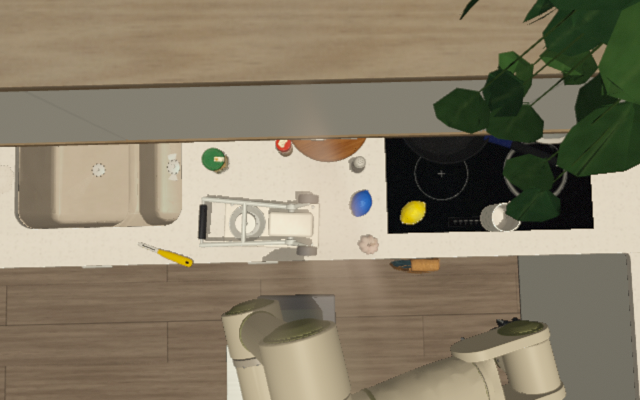

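```bash
python3 - <<'E'
from h import *
im=cv2.imread("pics/top1.png")
cv2.imwrite("pics/c1.png",cv2.resize(im[130:270,190:440],None,fx=3.2,fy=3.2,interpolation=cv2.INTER_CUBIC))
hsv=cv2.cvtColor(im,cv2.COLOR_BGR2HSV)
m=cv2.inRange(hsv,(20,120,90),(35,255,255));m[:, :390]=0;m[240:]=0;m[:195]=0;m[:,435:]=0
M=cv2.moments(m,True);c=(M['m10']/M['m00'],M['m01']/M['m00']);ys,xs=np.nonzero(m)
pts=np.array([onz("top",(x,y),34)[:2] for x,y in zip(xs,ys)])
w,v=np.linalg.eigh(np.cov(pts.T));print("lemon",c,pts.mean(0),M['m00'],4*np.sqrt(w),v)
g=im.max(2);k=np.zeros_like(g);k[195:250,192:214]=(g[195:250,192:214]<60)
ys,xs=np.nonzero(k);pts=np.array([onz("top",(x,y),100)[:2] for x,y in zip(xs,ys)])
w,v=np.linalg.eigh(np.cov(pts.T));print("sleeve",xs.mean(),ys.mean(),len(xs),pts.mean(0),np.sqrt(12*w),v)
for n,u,z in [("cup",(247,222),42),("disc1",(306,197),100),("disc2",(306,250),100),("salt",(359,163),80),("honey",(214,159),84),("garlic",(369,243),40),("blue",(361,203),34),("front edge at",(300,255),0)]: print(n,onz("top",u,z))
E
```

```text
lemon (412.5995807127883, 212.0566037735849) [ 509.216 -373.808] 477.0 [58.962 81.119] [[-0.802 -0.597]
 [-0.597  0.802]]
sleeve 202.6256157635468 220.76354679802955 203 [497.698 197.502] [17.94  88.447] [[-0.041 -0.999]
 [-0.999  0.041]]
cup [492.782  88.523  42.   ]
disc1 [553.997 -78.237 100.   ]
disc2 [413.649 -74.924 100.   ]
salt [ 644.397 -223.851   80.   ]
honey [664.653 168.941  84.   ]
garlic [ 426.214 -248.544   40.   ]
blue [ 538.172 -230.384   34.   ]
front edge at [395.817 -55.014   0.   ]
```

View pics/c1.png

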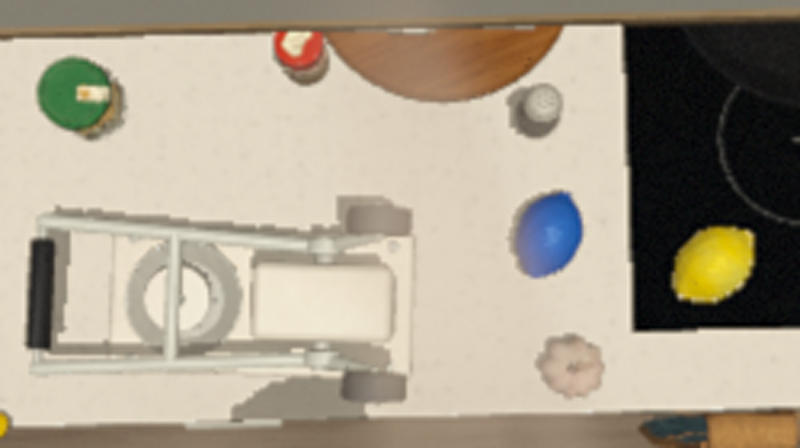

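Emit:
play_rows --motion '[[[0,0,0],[0,0,6.82]],[[0,0,0],[0,0,6.82]],[[0,0,0],[0,0,6.82]],[[0,0,0],[0,0,6.82]],[[-20,-7,0],[0,0,0]],[[-36,-13,0],[0,0,0]],[[-36,-13,0],[0,0,0]],[[-36,-13,0],[0,0,0]],[[-36,-13,0],[0,0,0]],[[-36,-13,0],[0,0,0]],[[-36,-13,0],[0,0,0]],[[-36,-13,0],[0,0,0]],[[-36,-13,0],[0,0,0]],[[-36,-13,0],[0,0,0]],[[-36,-13,0],[0,0,0]],[[-36,-13,0],[0,0,0]],[[-36,-13,0],[0,0,0]],[[-36,-13,0],[0,0,0]],[[-36,-13,0],[0,0,0]],[[-36,-13,0],[0,0,0]]]' --fingers 60 --squeeze 25

```text
time_s: 2.77
eef_pos: [446.4, 77.5, 201.7]
ee_rot: [0.0, -0.693, 0.721, -0.0]
force: [1.3, -0.8, 0.2]
grip_width: 0.699
```

Emit:
play_rows --motion '[[[-30,-11.6,0],[0,0,0]],[[-30,-11.6,0],[0,0,0]],[[-30,-11.6,0],[0,0,0]],[[-22,-8,10],[0,0,0]],[[-10,-3.5,15],[0,0,0]],[[0,0,15],[0,0,0]],[[0,0,10],[0,0,0]],[[0,0,0],[0,0,0]]]'

```text
time_s: 3.43
eef_pos: [496.1, 195.3, 149.5]
ee_rot: [-0.002, -0.693, 0.721, 0.001]
force: [-0.0, -1.0, 0.6]
grip_width: 0.705
```

```bash
python3 - <<'E'
from h import *
s=ctrl.sense();print(s["eef_pos"],s["ee_rot"],s["force"],s["joints"])
im=ctrl.capture("wrist");cv2.imwrite("pics/w1.png",im[:,:,::-1])
c=ctrl.get_calibration("wrist");print(c)
im=ctrl.capture("top");cv2.imwrite("pics/top2.png",im[:,:,::-1])
E
```

```text
[496.146 195.258 149.499] [-0.002 -0.693  0.721  0.001] [-0.05  -0.96   0.553] [ 0.155  0.379  1.547 -0.     1.22   1.766]
{'K': array([[309.707,   0.   , 319.154],
       [  0.   , 309.707, 198.006],
       [  0.   ,   0.   ,   1.   ]]), 'tool_from_camera': array([[   1.   ,   -0.   ,   -0.   ,   -0.362],
       [   0.   ,    0.945,    0.327,  -84.266],
       [   0.   ,   -0.327,    0.945, -172.202],
       [   0.   ,    0.   ,    0.   ,    1.   ]])}
```

View pics/w1.png

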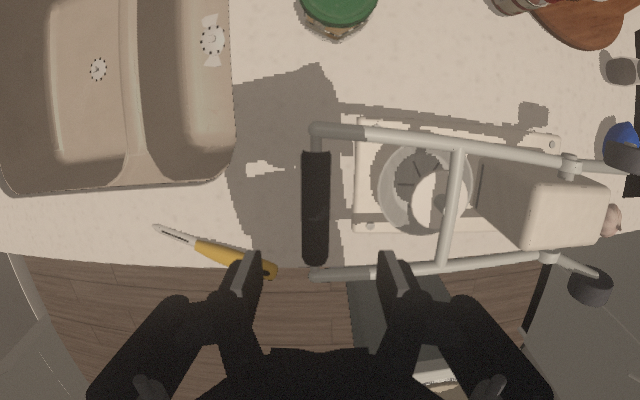

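```bash
cat >> h.py <<'E'
from scipy.spatial.transform import Rotation as Ro
def wray(uv,s):
    c=ctrl.get_calibration("wrist");K=c["K"];f=K[0,0];p=np.array([uv[0]-K[0,2],uv[1]-K[1,2]]);r=np.hypot(*p);th=r/f
    d=np.r_[np.sin(th)*p/max(r,1e-9),np.cos(th)];T=c["tool_from_camera"]
    R=Ro.from_quat(np.roll(s["ee_rot"],-1)).as_matrix()
    return s["eef_pos"]+R@T[:3,3],R@T[:3,:3]@d
def wonz(uv,s,z):
    o,d=wray(uv,s);return o+d*(z-o[2])/d[2]
E
python3 - <<'E'
from h import *
s=ctrl.sense()
for n,u,z in [("s1",(316,152),106),("s2",(315,264),106),("b1",(313,130),100),("b2",(314,274),100),("hinge1",(572,160),105),("hinge2",(549,256),105),("cup",(425,189),42)]: print(n,wonz(u,s,z))
E
```

```text
s1 [540.919 196.019 106.   ]
s2 [449.163 200.953 106.   ]
b1 [556.17  197.587 100.   ]
b2 [435.454 202.532 100.   ]
hinge1 [533.462 -41.523 105.   ]
hinge2 [433.338 -37.133 105.   ]
cup [489.105  90.685  42.   ]
```

Emit:
play_rows --motion '[[[-2.7,0,10],[0,0,0]],[[0,0,15],[0,0,0]],[[0,0,15],[0,0,0]],[[0,0,15],[0,0,0]],[[0,0,10],[0,0,0]],[[0,0,4],[0,0,0]],[[0,0,0],[0,0,0]]]'

```text
time_s: 4.12
eef_pos: [497.2, 198.1, 82.0]
ee_rot: [-0.0, -0.693, 0.721, 0.0]
force: [0.1, 0.0, -1.5]
grip_width: 0.7
```

Emit:
play_rows --motion '[[[0,0,0],[0,0,0]],[[0,0,0],[0,0,0]],[[0,0,0],[0,0,0]],[[0,0,0],[0,0,0]],[[0,0,0],[0,0,0]],[[0,0,0],[0,0,0]]]' --fingers 0 --squeeze 25

```text
time_s: 4.62
eef_pos: [497.4, 198.2, 82.7]
ee_rot: [0.0, -0.693, 0.721, -0.0]
force: [0.7, 0.2, 1.1]
grip_width: 0.0
```

```bash
python3 - <<'E'
from h import *
s=ctrl.sense();print(s["eef_pos"],s["force"],s["wrist_torque"],s["grip_width"])
a=ctrl.capture("wrist");b=ctrl.capture("scene")
p=cv2.resize(a,(640,400));q=cv2.resize(b[170:290,200:392],(640,400)) 
cv2.imwrite("pics/w2.png",cv2.resize(cv2.vconcat([p,q])[:,:,::-1],(480,600)))
cv2.imwrite("pics/w2.png",cv2.resize(cv2.hconcat([p,q])[:,:,::-1],(800,250)))
cv2.imwrite("pics/w2.png",cv2.hconcat([p[120:340,220:420],cv2.resize(b[180:290,230:350],None,fx=2,fy=2)])[:,:,::-1])
E
```

```text
[497.407 198.204  82.701] [0.698 0.206 1.13 ] [0.025 0.032 0.002] 5.934058463184761e-05
```

View pics/w2.png

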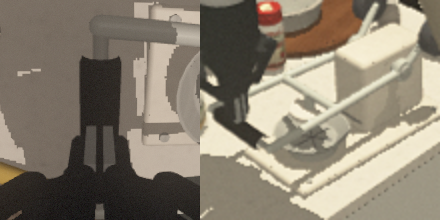

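```bash
python3 - <<'E'
from h import *
a=ctrl.capture("wrist");b=ctrl.capture("scene");print(ctrl.grip_depth)
p=cv2.resize(a[150:350,220:420],(400,400),interpolation=cv2.INTER_CUBIC);q=cv2.resize(b[190:290,225:325],(400,400),interpolation=cv2.INTER_CUBIC) 
o=cv2.hconcat([p,q])[:,:,::-1].astype(float);o=255*(o/255)**.5
cv2.imwrite("pics/w3.png",o)
E
```

```text
18.700000000000003[ WARN:0@2.300] global loadsave.cpp:1063 imwrite_ Unsupported depth image for selected encoder is fallbacked to CV_8U.
```

View pics/w3.png

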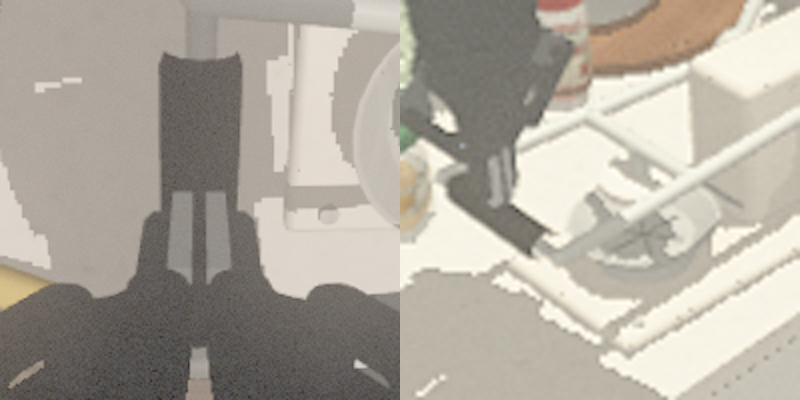

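```bash
python3 - <<'E'
from h import *
for z in (70,80,90,100,110): print(z,proj("scene",(542.5,196.5,z)),proj("scene",(450.5,200.5,z)),proj("scene",(496.5,198,z)))
s=ctrl.sense();print("tcp",proj("scene",s["eef_pos"]),s["joints"],s["grip_width"])
# sleeve edges in wrist pic at several heights: width check
for z in (80,90,100,111): print(z,wonz((220+160/2,150+120/2),s,z),wonz((220+241/2,150+120/2),s,z), wonz((220+200/2,150+53/2),s,z))
E
```

```text
70 [239.296 245.171] [261.294 260.626] [250.183 252.62 ]
80 [238.856 241.992] [260.929 257.356] [249.779 249.396]
90 [238.412 238.786] [260.562 254.056] [249.372 246.144]
100 [237.965 235.552] [260.19  250.727] [248.962 242.864]
110 [237.514 232.291] [259.816 247.368] [248.547 239.554]
tcp [249.404 248.482] [0.16  0.458 1.62  0.    1.063 1.771] -0.001740774674948569
80 [513.901 209.543  80.   ] [512.898 185.008  80.   ] [534.373 196.592  80.   ]
90 [517.772 208.719  90.   ] [516.826 185.589  90.   ] [537.072 196.51   90.   ]
100 [521.643 207.895 100.   ] [520.754 186.169 100.   ] [539.771 196.427 100.   ]
111 [525.901 206.989 111.   ] [525.075 186.808 111.   ] [542.74  196.336 111.   ]
```

Emit:
play_rows --motion '[[[0,0,-2],[0,0,0]],[[0,0,-2],[0,0,0]],[[0,0,-2],[0,0,0]],[[0,0,-2],[0,0,0]],[[0,0,-2],[0,0,0]],[[0,0,0],[0,0,0]]]'

```text
time_s: 5.32
eef_pos: [497.5, 198.2, 93.0]
ee_rot: [0.0, -0.693, 0.721, -0.0]
force: [-0.4, -0.0, 0.4]
grip_width: -0.001
```

```bash
python3 - <<'E'
from h import *
s=ctrl.sense();print(s)
a=ctrl.capture("wrist");b=ctrl.capture("scene")
p=cv2.resize(a[150:350,220:420],(400,400),interpolation=cv2.INTER_CUBIC);q=cv2.resize(b[190:290,225:325],(400,400),interpolation=cv2.INTER_CUBIC) 
o=cv2.hconcat([p,q])[:,:,::-1]/255.
cv2.imwrite("pics/w4.png",(255*o**.4).astype(np.uint8))
E
```

```text
{'time_s': 5.3167, 'joints': array([0.16 , 0.445, 1.61 , 0.   , 1.086, 1.771]), 'dq': array([-0.001,  0.007,  0.006, -0.001, -0.008, -0.001]), 'tau': array([  0.007, -44.175, -22.897,  -0.   ,   0.073,   0.   ]), 'eef_pos': array([497.53 , 198.238,  92.993]), 'ee_rot': array([ 0.   , -0.693,  0.721, -0.   ]), 'force': array([-0.38 , -0.043,  0.445]), 'wrist_torque': array([ 0.004, -0.036, -0.026]), 'grip_width': -0.0006899991676617392}
```

View pics/w4.png

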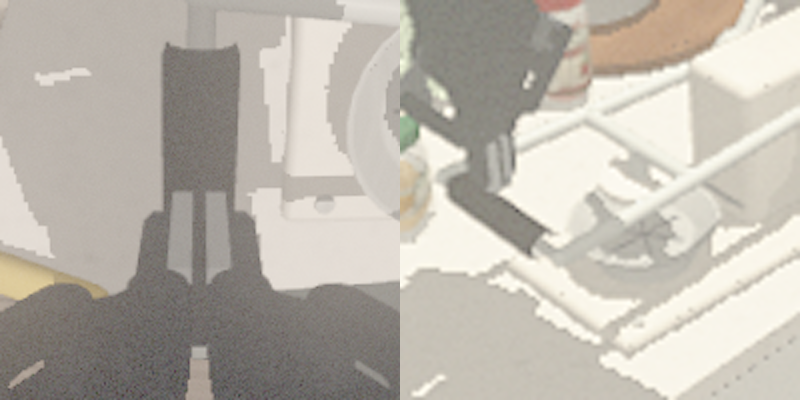

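Emit:
play_rows --motion '[[[0,0,0],[0,0,0]],[[0,0,0],[0,0,0]],[[0,0,0],[0,0,0]],[[0,0,0],[0,0,0]],[[0,0,0],[0,0,0]],[[0,0,5],[0,0,0]],[[0,0,8],[0,0,0]],[[0,0,8],[0,0,0]],[[0,0,8],[0,0,0]],[[0,0,7],[0,0,0]],[[0,0,2],[0,0,0]],[[0,0,0],[0,0,0]]]' --fingers 60

```text
time_s: 6.42
eef_pos: [496.9, 198.1, 53.6]
ee_rot: [-0.001, -0.693, 0.721, 0.0]
force: [0.9, 0.5, -0.2]
grip_width: 0.702
```

Emit:
play_rows --motion '[[[0,0,0],[0,0,0]],[[0,0,0],[0,0,0]],[[0,0,0],[0,0,0]],[[0,0,0],[0,0,0]],[[0,0,0],[0,0,0]],[[0,0,0],[0,0,0]]]' --fingers 0 --squeeze 25

```text
time_s: 6.92
eef_pos: [497.6, 198.3, 54.9]
ee_rot: [0.0, -0.693, 0.721, -0.0]
force: [-0.3, 0.4, 5.3]
grip_width: 0.247
```

```bash
cat > arc.py <<'E'
import numpy as np,sys,json
q0,dq,n=map(float,sys.argv[1:4]);q=q0+dq*np.arange(int(n)+1);p=235*np.c_[1-np.cos(q),0*q,-np.sin(q)]
print(json.dumps([[r,[0,0,0]] for r in np.diff(np.round(p,1),axis=0).round(1).tolist()]))
E
python3 arc.py 0 .03 20;python3 arc.py .6 .03 20; python3 arc.py 1.2 .03 10
```

```text
[[[0.1, 0.0, -7.0], [0, 0, 0]], [[0.3, 0.0, -7.1], [0, 0, 0]], [[0.6, 0.0, -7.0], [0, 0, 0]], [[0.7, 0.0, -7.0], [0, 0, 0]], [[0.9, 0.0, -7.0], [0, 0, 0]], [[1.2, 0.0, -7.0], [0, 0, 0]], [[1.4, 0.0, -6.9], [0, 0, 0]], [[1.5, 0.0, -6.9], [0, 0, 0]], [[1.8, 0.0, -6.8], [0, 0, 0]], [[2.0, 0.0, -6.7], [0, 0, 0]], [[2.2, 0.0, -6.8], [0, 0, 0]], [[2.4, 0.0, -6.6], [0, 0, 0]], [[2.5, 0.0, -6.5], [0, 0, 0]], [[2.8, 0.0, -6.5], [0, 0, 0]], [[3.0, 0.0, -6.4], [0, 0, 0]], [[3.2, 0.0, -6.3], [0, 0, 0]], [[3.3, 0.0, -6.2], [0, 0, 0]], [[3.5, 0.0, -6.1], [0, 0, 0]], [[3.8, 0.0, -6.0], [0, 0, 0]], [[3.8, 0.0, -5.9], [0, 0, 0]]]
[[[4.1, 0.0, -5.7], [0, 0, 0]], [[4.3, 0.0, -5.7], [0, 0, 0]], [[4.4, 0.0, -5.5], [0, 0, 0]], [[4.5, 0.0, -5.4], [0, 0, 0]], [[4.8, 0.0, -5.2], [0, 0, 0]], [[4.8, 0.0, -5.1], [0, 0, 0]], [[5.1, 0.0, -4.9], [0, 0, 0]], [[5.1, 0.0, -4.8], [0, 0, 0]], [[5.4, 0.0, -4.6], [0, 0, 0]], [[5.4, 0.0, -4.5], [0, 0, 0]], [[5.6, 0.0, -4.3], [0, 0, 0]], [[5.7, 0.0, -4.1], [0, 0, 0]], [[5.9, 0.0, -4.0], [0, 0, 0]], [[5.9, 0.0, -3.7], [0, 0, 0]], [[6.1, 0.0, -3.6], [0, 0, 0]], [[6.1, 0.0, -3.5], [0, 0, 0]], [[6.3, 0.0, -3.2], [0, 0, 0]], [[6.4, 0.0, -3.0], [0, 0, 0]], [[6.4, 0.0, -2.9], [0, 0, 0]], [[6.5, 0.0, -2.6], [0, 0, 0]]]
[[[6.7, 0.0, -2.5], [0, 0, 0]], [[6.6, 0.0, -2.2], [0, 0, 0]], [[6.8, 0.0, -2.1], [0, 0, 0]], [[6.8, 0.0, -1.8], [0, 0, 0]], [[6.8, 0.0, -1.7], [0, 0, 0]], [[6.9, 0.0, -1.4], [0, 0, 0]], [[7.0, 0.0, -1.3], [0, 0, 0]], [[7.0, 0.0, -1.0], [0, 0, 0]], [[7.0, 0.0, -0.8], [0, 0, 0]], [[7.0, 0.0, -0.6], [0, 0, 0]]]
```

First ten rows, to check the hold.

Emit:
play_rows --motion '[[[0.1,0,-7.0],[0,0,0]],[[0.3,0,-7.1],[0,0,0]],[[0.6,0,-7.0],[0,0,0]],[[0.7,0,-7.0],[0,0,0]],[[0.9,0,-7.0],[0,0,0]],[[1.2,0,-7.0],[0,0,0]],[[1.4,0,-6.9],[0,0,0]],[[1.5,0,-6.9],[0,0,0]],[[1.8,0,-6.8],[0,0,0]],[[2.0,0,-6.7],[0,0,0]]]'

```text
time_s: 7.75
eef_pos: [496.9, 187.7, 124.7]
ee_rot: [0.0, -0.693, 0.721, 0.0]
force: [2.6, 3.5, 0.5]
grip_width: 0.245
```

Emit:
play_rows --motion '[[[2.2,0,-6.8],[0,0,0]],[[2.4,0,-6.6],[0,0,0]],[[2.5,0,-6.5],[0,0,0]],[[2.8,0,-6.5],[0,0,0]],[[3.0,0,-6.4],[0,0,0]],[[3.2,0,-6.3],[0,0,0]],[[3.3,0,-6.2],[0,0,0]],[[3.5,0,-6.1],[0,0,0]],[[3.8,0,-6.0],[0,0,0]],[[3.8,0,-5.9],[0,0,0]]]'

```text
time_s: 8.58
eef_pos: [495.2, 157.1, 187.9]
ee_rot: [-0.0, -0.693, 0.721, 0.0]
force: [-0.7, 4.7, 2.0]
grip_width: 0.248
```

Emit:
play_rows --motion '[[[4.1,0,-5.7],[0,0,0]],[[4.3,0,-5.7],[0,0,0]],[[4.4,0,-5.5],[0,0,0]],[[4.5,0,-5.4],[0,0,0]],[[4.8,0,-5.2],[0,0,0]],[[4.8,0,-5.1],[0,0,0]],[[5.1,0,-4.9],[0,0,0]],[[5.1,0,-4.8],[0,0,0]],[[5.4,0,-4.6],[0,0,0]],[[5.4,0,-4.5],[0,0,0]]]'

```text
time_s: 9.42
eef_pos: [492.6, 109.1, 239.3]
ee_rot: [-0.001, -0.693, 0.721, 0.001]
force: [-4.6, 3.4, 3.6]
grip_width: 0.242
```

Emit:
play_rows --motion '[[[5.5,0.2,-4.4],[0,0,0]],[[5.6,0.2,-4.2],[0,0,0]],[[5.8,0.2,-4.1],[0,0,0]],[[5.8,0.2,-3.8],[0,0,0]],[[6.0,0.2,-3.7],[0,0,0]],[[6.0,0.2,-3.6],[0,0,0]],[[6.3,0.2,-3.3],[0,0,0]],[[6.4,0.1,-3.1],[0,0,0]],[[6.4,0.1,-3.0],[0,0,0]],[[6.5,0.1,-2.7],[0,0,0]]]'

```text
time_s: 10.25
eef_pos: [489.3, 48.2, 274.3]
ee_rot: [-0.001, -0.693, 0.721, 0.0]
force: [-3.1, -1.4, -3.7]
grip_width: 0.244
```

Emit:
play_rows --motion '[[[6.7,0.1,-2.5],[0,0,0]],[[6.6,0.1,-2.2],[0,0,0]],[[6.8,0.1,-2.1],[0,0,0]],[[6.8,0.1,-1.8],[0,0,0]],[[6.8,0.1,-1.7],[0,0,0]],[[6.9,0,-1.4],[0,0,0]],[[0,0,0],[0,0,0]]]'

```text
time_s: 10.83
eef_pos: [487.1, 7.3, 286.0]
ee_rot: [-0.001, -0.692, 0.722, 0.0]
force: [-4.8, -1.8, -6.3]
grip_width: 0.248
```

```bash
python3 arc.py 1.38 .015 20; python3 arc.py 1.68 .01 25; python3 arc.py 1.93 .01 20
```

```text
[[[3.5, 0.0, -0.7], [0, 0, 0]], [[3.5, 0.0, -0.6], [0, 0, 0]], [[3.5, 0.0, -0.5], [0, 0, 0]], [[3.5, 0.0, -0.5], [0, 0, 0]], [[3.4, 0.0, -0.4], [0, 0, 0]], [[3.6, 0.0, -0.4], [0, 0, 0]], [[3.5, 0.0, -0.3], [0, 0, 0]], [[3.5, 0.0, -0.3], [0, 0, 0]], [[3.5, 0.0, -0.2], [0, 0, 0]], [[3.5, 0.0, -0.2], [0, 0, 0]], [[3.5, 0.0, -0.1], [0, 0, 0]], [[3.6, 0.0, -0.1], [0, 0, 0]], [[3.5, 0.0, 0.0], [0, 0, 0]], [[3.5, 0.0, 0.0], [0, 0, 0]], [[3.5, 0.0, 0.1], [0, 0, 0]], [[3.6, 0.0, 0.2], [0, 0, 0]], [[3.5, 0.0, 0.2], [0, 0, 0]], [[3.5, 0.0, 0.2], [0, 0, 0]], [[3.5, 0.0, 0.3], [0, 0, 0]], [[3.5, 0.0, 0.4], [0, 0, 0]]]
[[[2.3, 0.0, 0.3], [0, 0, 0]], [[2.4, 0.0, 0.3], [0, 0, 0]], [[2.3, 0.0, 0.3], [0, 0, 0]], [[2.3, 0.0, 0.3], [0, 0, 0]], [[2.4, 0.0, 0.4], [0, 0, 0]], [[2.3, 0.0, 0.4], [0, 0, 0]], [[2.3, 0.0, 0.4], [0, 0, 0]], [[2.3, 0.0, 0.4], [0, 0, 0]], [[2.3, 0.0, 0.4], [0, 0, 0]], [[2.3, 0.0, 0.5], [0, 0, 0]], [[2.3, 0.0, 0.5], [0, 0, 0]], [[2.3, 0.0, 0.5], [0, 0, 0]], [[2.3, 0.0, 0.6], [0, 0, 0]], [[2.3, 0.0, 0.6], [0, 0, 0]], [[2.2, 0.0, 0.6], [0, 0, 0]], [[2.3, 0.0, 0.6], [0, 0, 0]], [[2.3,
[... 164 characters left out ...]
, 0, 0]], [[2.2, 0.0, 0.8], [0, 0, 0]], [[2.2, 0.0, 0.8], [0, 0, 0]], [[2.2, 0.0, 0.8], [0, 0, 0]]]
[[[2.2, 0.0, 0.8], [0, 0, 0]], [[2.2, 0.0, 0.9], [0, 0, 0]], [[2.2, 0.0, 0.9], [0, 0, 0]], [[2.1, 0.0, 0.9], [0, 0, 0]], [[2.2, 0.0, 0.9], [0, 0, 0]], [[2.2, 0.0, 0.9], [0, 0, 0]], [[2.1, 0.0, 1.0], [0, 0, 0]], [[2.1, 0.0, 1.0], [0, 0, 0]], [[2.1, 0.0, 1.0], [0, 0, 0]], [[2.2, 0.0, 1.0], [0, 0, 0]], [[2.1, 0.0, 1.1], [0, 0, 0]], [[2.1, 0.0, 1.1], [0, 0, 0]], [[2.0, 0.0, 1.1], [0, 0, 0]], [[2.1, 0.0, 1.1], [0, 0, 0]], [[2.1, 0.0, 1.1], [0, 0, 0]], [[2.0, 0.0, 1.2], [0, 0, 0]], [[2.0, 0.0, 1.1], [0, 0, 0]], [[2.1, 0.0, 1.2], [0, 0, 0]], [[2.0, 0.0, 1.3], [0, 0, 0]], [[2.0, 0.0, 1.2], [0, 0, 0]]]
```

Emit:
play_rows --motion '[[[3.5,0.4,-0.3],[0,0,0]],[[3.5,0.4,-0.2],[0,0,0]],[[3.5,0.4,-0.1],[0,0,0]],[[3.5,0.3,-0.1],[0,0,0]],[[3.5,0.1,-0.2],[0,0,0]],[[3.5,0.1,-0.4],[0,0,0]],[[3.5,0.1,-0.3],[0,0,0]],[[3.5,0.1,-0.3],[0,0,0]],[[3.5,0.1,-0.2],[0,0,0]],[[0,0,0],[0,0,0]]]'

```text
time_s: 11.67
eef_pos: [485.4, -23.7, 289.6]
ee_rot: [0.001, -0.693, 0.721, -0.002]
force: [6.1, -0.9, 5.6]
grip_width: 0.245
```

Emit:
play_rows --motion '[[[2.3,-0.3,-0.3],[0,0,0]],[[2.3,-0.3,-0.3],[0,0,0]],[[2.3,0,-0.1],[0,0,0]],[[2.3,0,-0.1],[0,0,0]],[[0,0,0],[0,0,0]]]'

```text
time_s: 12.08
eef_pos: [484.9, -32.6, 289.9]
ee_rot: [0.0, -0.693, 0.721, -0.001]
force: [2.8, -0.9, 5.6]
grip_width: 0.247
```

Emit:
play_rows --motion '[[[2.3,-0.1,-0.3],[0,0,0]],[[2.3,-0.1,-0.2],[0,0,0]],[[2.3,0,-0.1],[0,0,0]],[[2.3,0,0],[0,0,0]],[[0,0,0],[0,0,0]]]'

```text
time_s: 12.5
eef_pos: [484.3, -41.7, 289.9]
ee_rot: [0.0, -0.693, 0.721, -0.0]
force: [2.4, -1.1, 4.4]
grip_width: 0.245
```

Emit:
play_rows --motion '[[[2.3,0,0],[0,0,0]],[[2.3,0,0],[0,0,0]],[[2.3,0,0],[0,0,0]],[[2.3,0,0.1],[0,0,0]],[[0,0,0],[0,0,0]]]'

```text
time_s: 12.92
eef_pos: [483.8, -50.9, 289.5]
ee_rot: [-0.0, -0.693, 0.721, 0.0]
force: [2.9, -1.2, 3.6]
grip_width: 0.251
```

Emit:
play_rows --motion '[[[2.3,0,0],[0,0,0]],[[2.3,0,0],[0,0,0]],[[2.3,0,0.2],[0,0,0]],[[2.3,0,0.2],[0,0,0]],[[0,0,0],[0,0,0]]]'

```text
time_s: 13.33
eef_pos: [483.3, -59.9, 288.8]
ee_rot: [-0.0, -0.693, 0.721, 0.0]
force: [2.4, -1.2, 0.7]
grip_width: 0.247
```

Emit:
play_rows --motion '[[[2.3,0,0.2],[0,0,0]],[[2.3,0,0.3],[0,0,0]],[[2.3,0,0.3],[0,0,0]],[[2.3,0,0.3],[0,0,0]],[[0,0,0],[0,0,0]]]'

```text
time_s: 13.75
eef_pos: [482.8, -69.1, 287.7]
ee_rot: [-0.0, -0.693, 0.721, 0.001]
force: [-0.2, -0.9, -2.9]
grip_width: 0.247
```

Emit:
play_rows --motion '[[[2.3,0,0.4],[0,0,0]],[[2.3,0,0.4],[0,0,0]],[[2.3,0,0.4],[0,0,0]],[[2.3,0,0.4],[0,0,0]],[[0,0,0],[0,0,0]]]'

```text
time_s: 14.17
eef_pos: [482.4, -78.3, 286.3]
ee_rot: [-0.0, -0.693, 0.721, 0.0]
force: [-4.2, -0.4, -3.1]
grip_width: 0.247
```

Emit:
play_rows --motion '[[[2.3,0.2,0.5],[0,0,0]],[[2.3,0.2,0.5],[0,0,0]],[[2.3,0.1,0.5],[0,0,0]],[[2.3,0.1,0.5],[0,0,0]],[[0,0,0],[0,0,0]]]'

```text
time_s: 14.58
eef_pos: [481.9, -87.6, 284.4]
ee_rot: [0.0, -0.693, 0.721, -0.0]
force: [-1.0, -0.9, -3.6]
grip_width: 0.244
```

Emit:
play_rows --motion '[[[2.2,0,0.6],[0,0,0]],[[2.2,0,0.6],[0,0,0]],[[2.2,0,0.6],[0,0,0]],[[2.2,0,0.6],[0,0,0]],[[0,0,0],[0,0,0]]]'

```text
time_s: 15.0
eef_pos: [481.4, -96.4, 282.2]
ee_rot: [-0.0, -0.693, 0.721, -0.0]
force: [-2.0, -0.7, -0.2]
grip_width: 0.244
```

Emit:
play_rows --motion '[[[2.2,0,0.6],[0,0,0]],[[2.2,0,0.6],[0,0,0]],[[2.2,0,0.6],[0,0,0]],[[2.2,0,0.6],[0,0,0]],[[0,0,0],[0,0,0]]]'

```text
time_s: 15.42
eef_pos: [480.9, -105.2, 279.6]
ee_rot: [-0.0, -0.693, 0.721, 0.0]
force: [-3.9, -1.4, 0.5]
grip_width: 0.244
```

Emit:
play_rows --motion '[[[2.2,0.1,0.7],[0,0,0]],[[2.2,0.1,0.7],[0,0,0]],[[2.2,0.1,0.7],[0,0,0]],[[2.2,0.1,0.7],[0,0,0]],[[0,0,0],[0,0,0]]]'

```text
time_s: 15.83
eef_pos: [480.5, -113.6, 276.9]
ee_rot: [0.0, -0.693, 0.721, -0.0]
force: [-1.8, 0.9, 1.8]
grip_width: 0.248
```

Emit:
play_rows --motion '[[[1.5,0.1,0.6],[0,0,0]],[[0,0,0],[0,0,0]],[[0,0,0],[0,0,0]]]'

```text
time_s: 16.08
eef_pos: [480.4, -114.8, 276.4]
ee_rot: [0.0, -0.693, 0.721, -0.0]
force: [-0.2, 1.6, 2.7]
grip_width: 0.251
```

Emit:
play_rows --motion '[[[-1.5,0,-0.6],[0,0,0]],[[-1.5,0,-0.6],[0,0,0]],[[-1.2,0,-0.4],[0,0,0]],[[0,0,0],[0,0,0]],[[0,0,0],[0,0,0]]]'

```text
time_s: 16.5
eef_pos: [480.6, -110.8, 277.8]
ee_rot: [0.0, -0.693, 0.721, -0.0]
force: [2.4, 0.4, -0.2]
grip_width: 0.244
```

Emit:
play_rows --motion '[[[0,0,0],[0,0,0]],[[0,0,0],[0,0,0]],[[0,0,0],[0,0,0]],[[0,0,0],[0,0,0]],[[0,0,0],[0,0,0]],[[0,0,0],[0,0,0]]]' --fingers 60

```text
time_s: 17.0
eef_pos: [480.3, -110.8, 277.9]
ee_rot: [-0.0, -0.693, 0.721, 0.0]
force: [0.2, 0.6, 0.0]
grip_width: 0.702
```

```bash
python3 - <<'E'
from h import *
s=ctrl.sense();print(s["eef_pos"],s["force"],s["grip_width"])
a=ctrl.capture("scene");b=ctrl.capture("wrist");c=ctrl.capture("top")
for n in("scene","wrist","top"):print(n,[(np.array(d["position"])*[640,400],d["p"]) for d in ctrl.spot_in(n,"wedger_handle")[:2]])
cv2.imwrite("pics/r1.png",cv2.hconcat([cv2.resize(a[110:290,200:400],(400,360)),cv2.resize(b[100:340,190:450],(390,360))])[:,:,::-1])
print(proj("scene",(481,-111,315)),proj("top",(481,-111,315)))
E
```

```text
[ 480.303 -110.772  277.868] [0.169 0.573 0.026] 0.702124956971065
scene []
wrist [(array([304.512, 222.92 ]), 0.93), (array([492.48, 136.2 ]), 0.38)]
top [(array([300.224, 250.48 ]), 0.78)]
[336.47  127.193] [319.455 222.718]
```

View pics/r1.png

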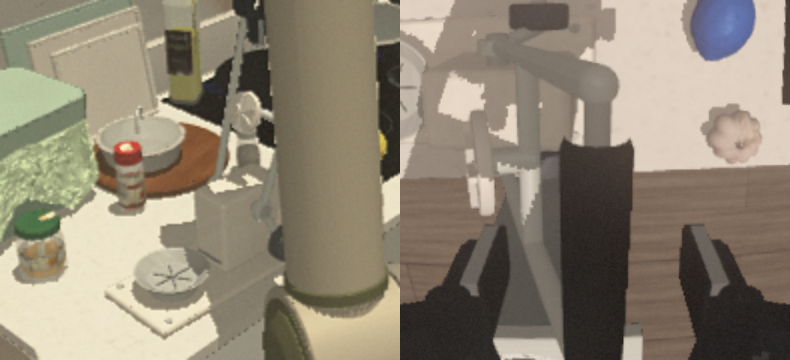

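Emit:
play_rows --motion '[[[0,0,-4],[0,0,0]],[[0,0,-8],[0,0,0]],[[0,0,-12],[0,0,0]],[[0,0,-14],[0,0,0]],[[0,0,-14],[0,0,0]],[[0,0,-12],[0,0,0]],[[16,-3,0],[0,0,0]],[[33,-5,0],[0,0,0]],[[33,-5,0],[0,0,0]],[[33,-5,0],[0,0,0]],[[33,-5,0],[0,0,0]],[[33,-5,0],[0,0,0]],[[33,-5,0],[0,0,0]],[[33,-5,0],[0,0,0]],[[15,-1,0],[0,0,0]]]' --fingers 80

```text
time_s: 18.55
eef_pos: [508.2, -377.6, 341.2]
ee_rot: [-0.0, -0.692, 0.722, 0.0]
force: [0.6, -0.3, -0.4]
grip_width: 0.936
```

Emit:
play_rows --motion '[[[0,0,5],[0,0,-6.8]],[[0,0,10],[0,0,-6.8]],[[0,0,10],[0,0,-6.8]],[[0,0,10],[0,0,-6.8]],[[0,0,10],[0,0,-6.8]],[[0,0,10],[0,0,-6.8]],[[0,0,10],[0,0,-6.8]],[[0,0,10],[0,0,-6.8]],[[0,0,10],[0,0,-6.8]],[[0,0,10],[0,0,-6.8]],[[0,0,10],[0,0,-6.8]],[[0,0,10],[0,0,-6.8]],[[0,0,10],[0,0,-6.8]],[[0,0,10],[0,0,-6.8]],[[0,0,10],[0,0,-6.8]],[[0,0,10],[0,0,-6.8]],[[0,0,10],[0,0,-6.8]],[[0,0,10],[0,0,-6.8]],[[0,0,5],[0,0,-6.8]],[[0,0,0],[0,0,0]]]'

```text
time_s: 20.22
eef_pos: [508.6, -374.0, 161.3]
ee_rot: [-0.001, 0.948, 0.318, -0.0]
force: [0.5, 0.0, -0.6]
grip_width: 0.94
```

```bash
python3 - <<'E'
from h import *
s=ctrl.sense();print(s["time_s"],s["eef_pos"],s["ee_rot"],s["force"],s["grip_width"],s["joints"])
R=Ro.from_quat(np.roll(s["ee_rot"],-1)).as_matrix();print(R)
a=ctrl.capture("wrist");ctrl.capture("top")
for n in("wrist","top"):
  for k in ("lemon_centre","wedger_handle"):print(n,k,[(np.array(d["position"])*[640,400],d["p"]) for d in ctrl.spot_in(n,k)[:2]])
cv2.imwrite("pics/l1.png",a[:,:,::-1])
hsv=cv2.cvtColor(a,cv2.COLOR_RGB2HSV);m=cv2.inRange(hsv,(20,120,60),(35,255,255))
n,l,st,ce=cv2.connectedComponentsWithStats(m);i=1+st[1:,4].argmax();print(st[i],ce[i])
ys,xs=np.nonzero(l==i)
P=np.array([wonz((x,y),s,34)[:2] for x,y in zip(xs,ys)][::3]);w,v=np.linalg.eigh(np.cov(P.T));print(P.mean(0),P.min(0),P.max(0),4*np.sqrt(w),v)
E
```

```text
20.2167 [ 508.587 -373.965  161.278] [-0.001  0.948  0.318 -0.   ] [ 0.463  0.037 -0.645] 0.9404664774809393 [-0.819  0.58   1.203 -0.     1.36  -1.467]
[[ 0.797  0.604 -0.001]
 [ 0.604 -0.797  0.001]
 [-0.    -0.002 -1.   ]]
wrist lemon_centre [(array([428.288,  88.52 ]), 0.81), (array([320.704, 180.68 ]), 0.8)]
wrist wedger_handle [(array([514.176,   0.   ]), 0.52)]
top lemon_centre [(array([363.328, 200.4  ]), 0.88), (array([403.584, 205.4  ]), 0.45)]
top wedger_handle [(array([305.472, 226.68 ]), 0.81)]
[ 292  140   57   80 3315] [320.328 179.397]Traceback (most recent call last):
  File "<stdin>", line 11, in <module>
  File "h.py", line 23, in wonz
    o,d=wray(uv,s);return o+d*(z-o[2])/d[2]
        ~~~~^^^^^^
  File "h.py", line 18, in wray
    c=ctrl.get_calibration("wrist");K=c["K"];f=K[0,0];p=np.array([uv[0]-K[0,2],uv[1]-K[1,2]]);r=np.hypot(*p);th=r/f
ValueError: time passes only in moves, steps and waits
```

View pics/l1.png

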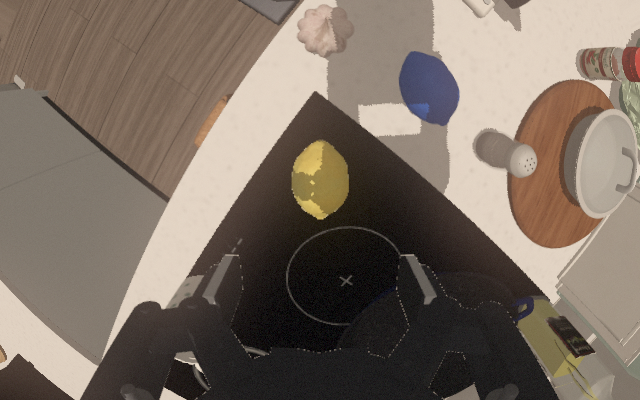

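```bash
python3 - <<'E'
from h import *
s=ctrl.sense()
for z in (34,40): print(wonz((320.3,179.4),s,z),wonz((320.5,140),s,z),wonz((320.5,219),s,z))
E
```

```text
[ 509.705 -373.264   34.   ] [ 485.85  -341.068   34.   ] [ 535.828 -407.793   34.   ]
[ 508.672 -371.925   40.   ] [ 485.293 -340.371   40.   ] [ 534.274 -405.764   40.   ]
```

Emit:
play_rows --motion '[[[1,0.8,10],[0,0,0]],[[0,0,18],[0,0,0]],[[0,0,20],[0,0,0]],[[0,0,20],[0,0,0]],[[0,0,20],[0,0,0]],[[0,0,20],[0,0,0]],[[0,0,16],[0,0,0]],[[0,0,12],[0,0,0]],[[0,0,8],[0,0,0]],[[0,0,4],[0,0,0]],[[0,0,0],[0,0,0]]]'

```text
time_s: 21.43
eef_pos: [509.9, -374.0, 13.3]
ee_rot: [-0.0, 0.949, 0.316, -0.0]
force: [0.2, 0.4, 0.1]
grip_width: 0.937
```

```bash
python3 - <<'E'
from h import *
s=ctrl.sense();print(s["time_s"],s["eef_pos"],s["force"])
a=ctrl.capture("wrist")
o=a[:,:,::-1]/255.
cv2.imwrite("pics/l2.png",(255*o**.5).astype(np.uint8)[100:400,120:520])
E
```

```text
21.4333 [ 509.931 -374.033   13.349] [0.193 0.447 0.086]
```

View pics/l2.png

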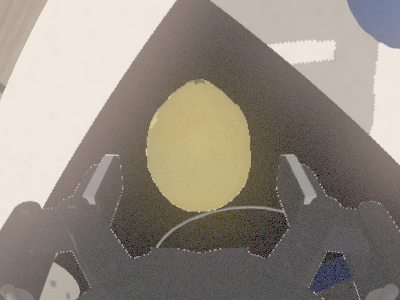

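Emit:
play_rows --motion '[[[0,0,4],[0,0,0]],[[0,0,6],[0,0,0]],[[0,0,6],[0,0,0]],[[0,0,5],[0,0,0]],[[0,0,3],[0,0,0]],[[0,0,2],[0,0,0]],[[0,0,0],[0,0,0]]]'

```text
time_s: 22.07
eef_pos: [509.9, -374.0, -12.6]
ee_rot: [-0.0, 0.949, 0.316, -0.0]
force: [0.3, 0.3, 0.1]
grip_width: 0.937
```

Emit:
play_rows --motion '[[[0,0,2],[0,0,0]],[[0,0,2],[0,0,0]],[[0,0,2],[0,0,0]],[[0,0,0],[0,0,0]]]'

```text
time_s: 22.4
eef_pos: [509.9, -374.0, -18.5]
ee_rot: [-0.0, 0.949, 0.316, -0.0]
force: [-0.6, -0.8, -0.2]
grip_width: 0.939
```

Emit:
play_rows --motion '[[[0,0,0],[0,0,0]],[[0,0,0],[0,0,0]],[[0,0,0],[0,0,0]],[[0,0,0],[0,0,0]],[[0,0,0],[0,0,0]],[[0,0,0],[0,0,0]]]' --fingers 0 --squeeze 20

```text
time_s: 22.9
eef_pos: [510.0, -374.4, -17.7]
ee_rot: [0.0, 0.949, 0.316, -0.0]
force: [-2.4, 2.0, 6.4]
grip_width: 0.656
```

Emit:
play_rows --motion '[[[0,0,-2],[0,0,0]],[[0,0,-4],[0,0,0]],[[0,0,-8],[0,0,0]],[[0,0,-12],[0,0,0]],[[0,0,-18],[0,0,0]],[[0,0,-24],[0,0,0]],[[0,0,-26],[0,0,0]],[[0,0,-26],[0,0,0]],[[0,0,-26],[0,0,0]],[[0,0,-26],[0,0,0]],[[0,0,-26],[0,0,0]],[[0,0,-26],[0,0,0]],[[0,0,-26],[0,0,0]],[[0,0,-26],[0,0,0]],[[0,0,-26],[0,0,0]],[[0,0,-26],[0,0,0]],[[0,0,-20],[0,0,0]],[[0,0,-14],[0,0,0]],[[0,0,-8],[0,0,0]],[[0,0,0],[0,0,0]]]'

```text
time_s: 24.57
eef_pos: [510.1, -374.1, 354.9]
ee_rot: [0.002, 0.949, 0.316, 0.001]
force: [-0.5, 1.2, -0.9]
grip_width: 0.66
```

Emit:
play_rows --motion '[[[6,-8.6,0],[0,0,0]],[[12,-17.4,0],[0,0,0]],[[15,-22,0],[0,0,0]],[[15,-22,0],[0,0,0]],[[15,-22,0],[0,0,0]],[[15,-22,0],[0,0,0]],[[15,-22,0],[0,0,0]],[[15,-22,0],[0,0,0]],[[15,-22,0],[0,0,0]],[[15,-22,0],[0,0,0]],[[15,-22,0],[0,0,0]],[[15,-22,0],[0,0,0]],[[15,-22,0],[0,0,0]],[[15,-22,0],[0,0,0]],[[15,-22,0],[0,0,0]],[[15,-22,0],[0,0,0]],[[15,-21.6,0],[0,0,0]],[[15,-21.6,0],[0,0,0]],[[12,-17,0],[0,0,0]],[[7.7,-9,0],[0,0,0]]]'

```text
time_s: 26.23
eef_pos: [489.3, 117.0, 352.0]
ee_rot: [-0.0, 0.948, 0.317, 0.0]
force: [-0.7, -0.0, -0.4]
grip_width: 0.658
```

Emit:
play_rows --motion '[[[0,0,0],[0,0,5]],[[0,0,6],[0,0,5]],[[0,0,12],[0,0,5]],[[0,0,18],[0,0,5]],[[0,0,20],[0,0,5]],[[0,0,20],[0,0,5]],[[0,0,20],[0,0,0]],[[0,0,20],[0,0,0]],[[0,0,20],[0,0,0]],[[0,0,20],[0,0,0]],[[0,0,14],[0,0,0]],[[0,0,8],[0,0,0]],[[0,0,0],[0,0,0]]]'

```text
time_s: 27.32
eef_pos: [489.3, 114.7, 172.5]
ee_rot: [-0.0, 0.998, 0.06, -0.001]
force: [-0.4, 0.6, -0.8]
grip_width: 0.657
```

```bash
python3 - <<'E'
from h import *
s=ctrl.sense();print(s["time_s"],s["eef_pos"],s["force"],s["ee_rot"],s["grip_width"])
a=ctrl.capture("wrist")
o=a[:,:,::-1]/255.
cv2.imwrite("pics/p1.png",(255*o**.7).astype(np.uint8))
print(proj("top",(491.5,88.5,42)))
E
```

```text
27.3167 [489.319 114.684 172.499] [-0.411  0.635 -0.839] [-0.     0.998  0.06  -0.001] 0.6566594323920828
[247.016 222.462]
```

View pics/p1.png

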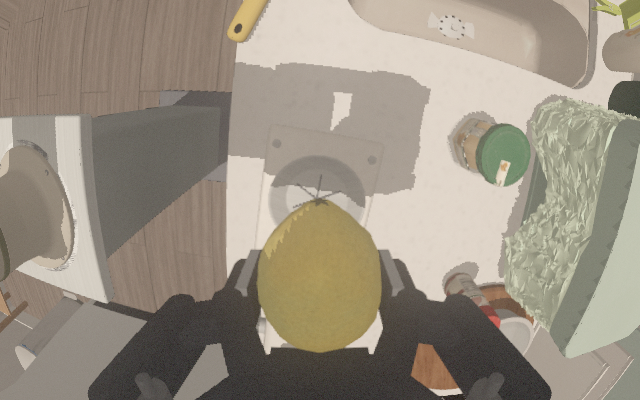

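```bash
python3 - <<'E'
from h import *
s=ctrl.sense()
for u in ((319,198),(269,200),(370,200),(319,155)): print(wonz(u,s,29),wonz(u,s,42))
E
```

```text
[492.527  89.967  29.   ] [492.002  94.441  42.   ]
[438.424  81.121  29.   ] [440.118  85.958  42.   ]
[548.272  94.339  29.   ] [545.461  98.634  42.   ]
[486.887 136.954  29.   ] [486.594 139.502  42.   ]
```

Emit:
play_rows --motion '[[[0,4,0],[0,0,0]],[[-0.2,8,0],[0,0,0]],[[-0.2,8,4],[0,0,0]],[[0,5.8,8],[0,0,0]],[[0,0,14],[0,0,0]],[[0,0,18],[0,0,0]],[[0,0,20],[0,0,0]],[[0,0,20],[0,0,0]],[[0,0,20],[0,0,0]],[[0,0,16],[0,0,0]],[[0,0,12],[0,0,0]],[[0,0,8],[0,0,0]],[[0,0,5],[0,0,0]],[[0,0,3],[0,0,0]],[[0,0,0],[0,0,0]]]'

```text
time_s: 28.62
eef_pos: [492.8, 89.2, 25.7]
ee_rot: [-0.0, 0.998, 0.06, -0.0]
force: [-0.0, -0.3, -2.1]
grip_width: 0.66
```

Emit:
play_rows --motion '[[[0,0,3],[0,0,0]],[[0,0,3],[0,0,0]],[[0,0,3],[0,0,0]],[[0,0,2.5],[0,0,0]],[[0,0,2],[0,0,0]],[[0,0,1.5],[0,0,0]],[[0,0,0],[0,0,0]],[[0,0,0],[0,0,0]]]'

```text
time_s: 29.28
eef_pos: [492.8, 89.4, 10.9]
ee_rot: [-0.0, 0.998, 0.06, -0.0]
force: [-0.9, 0.8, -1.2]
grip_width: 0.657
```

Emit:
play_rows --motion '[[[0,0,1],[0,0,0]],[[0,0,1],[0,0,0]],[[0,0,1],[0,0,0]],[[0,0,0],[0,0,0]],[[0,0,0],[0,0,0]]]'

```text
time_s: 29.7
eef_pos: [492.7, 89.3, 7.8]
ee_rot: [-0.0, 0.998, 0.06, -0.0]
force: [-0.3, 0.2, -1.6]
grip_width: 0.659
```

Emit:
play_rows --motion '[[[0,0,0.7],[0,0,0]],[[0,0,0.7],[0,0,0]],[[0,0,0.6],[0,0,0]],[[0,0,0],[0,0,0]],[[0,0,0],[0,0,0]]]'

```text
time_s: 30.12
eef_pos: [492.8, 89.3, 6.1]
ee_rot: [0.0, 0.998, 0.06, 0.0]
force: [-1.5, -1.4, 3.3]
grip_width: 0.653
```

Emit:
play_rows --motion '[[[0,0,0],[0,0,0]],[[0,0,0],[0,0,0]],[[0,0,0],[0,0,0]],[[0,0,0],[0,0,0]],[[0,0,0],[0,0,0]],[[0,0,0],[0,0,0]]]' --fingers 80

```text
time_s: 30.62
eef_pos: [492.8, 89.4, 5.9]
ee_rot: [-0.0, 0.998, 0.06, -0.0]
force: [-0.3, 0.2, -0.1]
grip_width: 0.937
```

Emit:
play_rows --motion '[[[0,0,-3],[0,0,0]],[[0,0,-6],[0,0,0]],[[0,0,-10],[0,0,0]],[[0,0,-14],[0,0,0]],[[0,0,-18],[0,0,0]],[[0,0,-20],[0,0,0]],[[0,0,-20],[0,0,0]],[[0,0,-20],[0,0,0]],[[0,0,-18],[0,0,0]],[[0,0,-12],[0,0,0]],[[0,-20,-4],[0,0,0]],[[0,-30,0],[0,0,0]],[[0,-30,0],[0,0,0]],[[0,-20,0],[0,0,0]],[[0,0,0],[0,0,0]]]'

```text
time_s: 31.87
eef_pos: [480.1, 191.5, 152.0]
ee_rot: [-0.0, 0.998, 0.062, 0.001]
force: [-0.2, 0.1, 0.6]
grip_width: 0.934
```

```bash
python3 - <<'E'
from h import *
s=ctrl.sense();print(s["time_s"],s["eef_pos"],s["force"],s["grip_width"])
a=ctrl.capture("wrist");t=ctrl.capture("top");c=ctrl.capture("scene")
cv2.imwrite("pics/f1.png",cv2.vconcat([cv2.resize(t[130:270,190:440],(640,358)),cv2.hconcat([cv2.resize(c[110:290,200:400],(320,240)),cv2.resize(a,(320,240))])])[:,:,::-1])
E
```

```text
31.8667 [480.109 191.516 151.958] [-0.212  0.122  0.611] 0.934018852572426
```

View pics/f1.png

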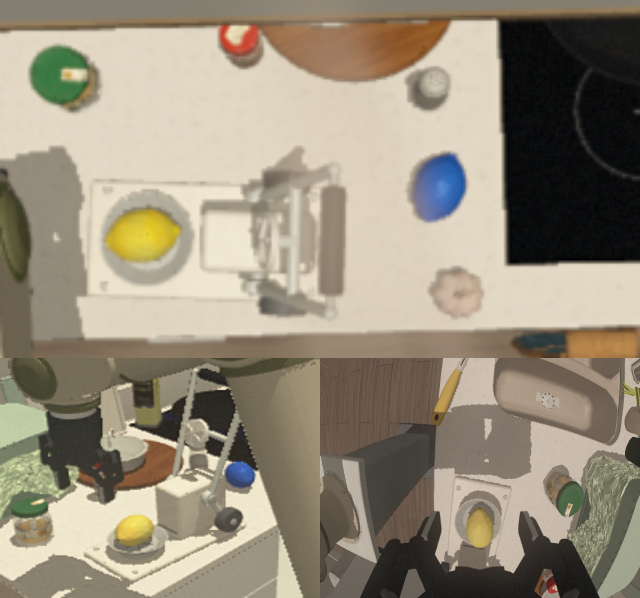

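The lemon lies in the cup, the arm stands open, and the honey jar, salt shaker and garlic are where they started. The gripper is clear, so I'm handing in.

```bash
python3 -c "
from rig import ctrl
print(ctrl.finish_job(), ctrl.sense()['time_s'])"
```

```text
the job is handed in; nothing more can be done
the job is handed in; nothing more can be done
```

The arm is open on its stop, the lemon is in the cup, and I handed the job in about 32 s into the 72 s allowed.

- **Arm:** I held the sleeve throughout and moved it along the arc at up to 0.36 rad/s, slowing to about 0.12 rad/s near the stop. The load along the motion changed from about +1.2 N to −1.4 N near 1.9 rad, and one small further step gave −2.4 N, which confirmed the stop. I backed off about 4 mm to roughly 0 N and let go, and the arm stayed open.
- **Lemon:** I took the yellow lemon, not the blue one, over the open arm. I lowered it until it touched the cup with a few newtons, opened the fingers and withdrew.

**Last checks:** the final pictures show the lemon centred in the cup and the arm open. By eye, the salt shaker, honey jar and garlic are where they started. The gripper was clear and read only noise-level force.

**What disagreed:**
- The first grasp closed on nothing, just above the sleeve. The real fingertips seemed to sit about 30 mm further back than the stated TCP, so I set grasp depths by what I saw and felt. I did not find the cause.
- One transfer overshot the cup by about 28 mm while high up, from my own arithmetic. I corrected it before lowering.
- Sideways and radial forces on the sleeve reached about 6 N along the arc, because my path was about a millimetre off.

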